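# Scrape the chikki into the lunchbox and close it

## Task

Pick up the scraper block and use it to push all five pieces of peanut chikki off the marble board, over the edge, into the blue lunchbox standing against it; do not touch the food with the gripper. Then stand the scraper upright on the granite counter again and lay the lunchbox's lid squarely on the box so that it covers it. Leave the tiffin carrier, the teaspoon and the round lid as they are.

Things in the scene. Friction and masses are not known exactly. Their poses are not given: they have to be found in the camera images.
- board: White marble board fixed on four dark feet; 176 mm along its x, 210 mm along its y, flat top 60 mm above the counter, no raised edges. Origin: centre of its underside, on the counter; z up. The lunchbox stands against its -y edge (y = -105 mm).
- lunchbox: Open rectangular blue plastic lunchbox, does not move; outside 176 mm along its x, 116 mm along its y, rim 46 mm above the counter (14 mm below the board's top); walls 7 mm thick, floor 7 mm thick. Origin: centre of its underside. It is square to the board (same axes), centred on it in x, its wall 5 mm from the board's -y edge (origin 168 mm from the board's, along the board's -y).
- lid: The lunchbox's lid, loose, about 0.12 kg, lying on the counter right way up: flat blue plate 176 (x) x 116 (y) x 6 mm, the size of the box's outside, no lip beneath. In its middle an upright grip bar 90 mm along x, 18 mm thick in y, its top 40 mm above the underside. Origin: centre of the underside; z up. Half a turn makes no difference.
- scraper: Scraper block, loose, 0.22 kg, standing on the counter on its steel shoe: 140 mm along x, 36 mm in y, 16 mm high; above it a wooden grip 110 mm along x, 22 mm thick in y, top 72 mm above the underside. Origin: centre of the underside; z up. Its two long sides (+y, -y) push, both alike. It and the lid lie one left, one right of the board, either way round.
- piece0: Piece of peanut chikki (hard brittle), loose, a tile 32 x 26 x 9 mm, about 12 g, lying flat on the marble board at any yaw, its centre within 45 mm of the board's centreline in x and between y = -72 and +32 mm in the board's frame. Origin: centre of its underside.
- piece1: Piece of peanut chikki (hard brittle), loose, a tile 32 x 26 x 9 mm, about 12 g, lying flat on the marble board at any yaw, its centre within 45 mm of the board's centreline in x and between y = -72 and +32 mm in the board's frame. Origin: centre of its underside.
- piece2: Piece of peanut chikki (hard brittle), loose, a tile 32 x 26 x 9 mm, about 12 g, lying flat on the marble board at any yaw, its centre within 45 mm of the board's centreline in x and between y = -72 and +32 mm in the board's frame. Origin: centre of its underside.
- piece3: Piece of peanut chikki (hard brittle), loose, a tile 32 x 26 x 9 mm, about 12 g, lying flat on the marble board at any yaw, its centre within 45 mm of the board's centreline in x and between y = -72 and +32 mm in the board's frame. Origin: centre of its underside.
- piece4: Piece of peanut chikki (hard brittle), loose, a tile 32 x 26 x 9 mm, about 12 g, lying flat on the marble board at any yaw, its centre within 45 mm of the board's centreline in x and between y = -72 and +32 mm in the board's frame. Origin: centre of its underside.
- tiffin: Three-tier round steel tiffin carrier, 115 mm across, 219 mm tall, at the far left, outside the left one of scraper and lid. Bystander. Origin: centre of its underside.
- teaspoon: Steel teaspoon 140 mm long, lying on the counter beyond the board, away from the robot. Bystander. Origin: under its middle.
- round_lid: Round green silicone lid, 120 mm across, 6 mm thick with a 16 mm knob, lying on the counter on the right beyond the lunchbox. Bystander. Origin: centre of its underside.

How it is judged:
By the outcome, as a careful person would: the job done as asked, in the order asked, and still so for the second after the job is handed in, with the robot touching nothing.
It also fails if it takes over 67 s, if anything falls off the work surface, if the arm or the gripper's body presses on something with over 40 N, if the wrist force passes 120 N, or if a joint passes its speed limit or range.

## Robot

A 6-joint arm with a two-finger parallel gripper is mounted at the origin on the work surface. World frame = base frame: x ahead of the robot, y to its left, z up, the work surface at z = 0. Lengths are in m, angles in rad, forces in N, time in s.
With the tool pointing down it reaches from about 0.3 to 0.875 m from the base axis. Payload 6.4 kg.
Tool frame: the origin (TCP) lies on the centre line of the jaws, within the pads' length; the fingertips stand 17 mm ahead of it and the grasp point (between the pads) lies 2 mm behind it; z points along the fingers, y is the line along which they close (so a half turn about z gives the same grasp; the last joint's range is limited). The gripper opens to 85 mm and grips with 20 to 120 N. Pads are 22 mm wide; open, the fingers measure 114 mm over their backs; the gripper's body (76 mm by 85 mm) begins 54 mm behind the grasp point. The pads swing forward as they close: fully open they stand 13 mm farther back than shut.
Start: joints at [1.026, 0.181, 1.607, -0, 1.354, -0.206], TCP at [0.191, 0.542, 0.248] pointing down, gripper open.
Joint ranges: [-2.99, 2.99], [-0.89, 2.07], [0.3, 2.58], [-1.14, 4.28], [0, 2.63], [-3.12, 3.12]. Speed limits (rad/s): [2.57, 2.57, 3.01, 3.14, 3.14, 3.14].

## Interface

Orientations are given as a unit quaternion [w, x, y, z].
In Python, from cell import robot, vision gives the robot as it stands.
- The arm moves only by the tool send_rows, never from a script. Its argument "targets" is one flat list of numbers, 4 for each row, row after row: the shift along the tool's x, y, z in mm, then the turn about the tool's z in rad. In form: [tx, ty, tz, twist, tx, ty, tz, twist, ...]. A call has 1 to 10 rows; each row is the pose to reach, as a shift and turn from the pose commanded when the call began, along the tool's axes at that moment; what a row does not reach only later rows make up. A row lasts 1/10 s, in which the tool goes at most 50 mm and 8.59 degrees, less where a joint would pass 70% of its speed; a pose out of reach is approached as far as the arm can. A call with a gripper value outside its range is refused whole. "hand" is the finger opening in mm, from 0 to 85.4, set as the call begins (left out, the last holds). The fingers move at their own pace and stop on an object; the grip force is fixed at half the most. Time passes only in rows, so rows that repeat a pose let the fingers close. It gives the time, the measured TCP pose, the force, the opening and the grip force at its end, in the units of the state.
- robot.read_state(): the state, without advancing time (a new reading comes with each control period).
- vision.snapshot(name): name is "side" or "top"; returns (picture, depth): 384x512x3 uint8, blue, green, red; 384x512 float32, m along the optical axis (not along the pixel's ray), 0 where there is no reading.
- vision.camera_model(name): a dict with "camera_matrix" (3x3 intrinsics, pixels), "k1" (the pictures are not rectified: a ray, as slopes to the right and down, at radius r is drawn at 1 + k1 r^2 times it, then the intrinsics apply), "extrinsics" (4x4, takes a point from camera to world coordinates). Camera axes: x right, y down, z forward; pixel columns grow to the right and rows downward; lengths in m; the calibration is good to about 2 mm. A picture is of the moment at which its call begins. camera_model takes no time and is no camera call.
- robot.finish_job(): hands the job in; it is judged then, once.
The state is a dict: "t": time; "joints": joint angles; "dq": joint speeds; "tau": joint torques, N m; "position": TCP position; "tool_rot": TCP orientation; "ft_force": force on the tool from outside, world axes, zero at the start; "moment": the same for the moment, N m; "grip_width": opening from 0.0 (shut) to 1.0 (fully open); "gripper_force": force on a finger pad.
Only numpy, scipy, OpenCV 4.12 (cv2) and the standard library are available. Lean on these libraries where they do the work, as an engineer would, in place of code of your own. Each camera call takes 0.05 s, during which the arm holds its last target. There are 200 camera calls.

## Working session

There is one attempt and no reset: what is moved stays moved. The work goes in short steps, Python scripts to look and compute and a tool call to move; the robot and the scene stay as the last step left them, time stands still between calls to the robot, and variables do not carry over. Pictures are saved under pics/ and viewed, at most 12 in all, crops included, and the job is handed in when it is done.

Besides the shell and the picture viewer there is one more tool, called after "Emit:" by a JSON object that holds its "api" and its "payload", one argument or row to a line. send_rows: Moves the arm, as the interface text tells. Its arguments: {"type":"object","properties":{"targets":{"type":"array"},"hand":{"type":"number"}},"required":["targets"]}

```bash
mkdir -p pics; ls; cat > h.py <<'E'
import numpy as np, cv2
from cell import robot, vision
def snap(n,f):
    p,d=vision.snapshot(n); cv2.imwrite('pics/'+f,p); np.save('pics/'+f[:-4]+'_'+n+'.npy',d); return p,d
def ray(n,uv):
    m=vision.camera_model(n); K=np.array(m['camera_matrix']); E=np.array(m['extrinsics']); k=m['k1']
    a=cv2.undistortPoints(np.array(uv,float).reshape(-1,1,2),K,np.array([k,0,0,0,0.]))[:,0]
    return np.c_[a,np.ones(len(a))],E
def atz(n,uv,z):
    r,E=ray(n,uv); w=r@E[:3,:3].T; o=E[:3,3]; return o+w*((z-o[2])/w[:,2])[:,None]
def cloud(n,d):
    H,W=d.shape; uv=np.stack(np.meshgrid(np.arange(W),np.arange(H)),-1).reshape(-1,2)
    r,E=ray(n,uv); return ((r*d.reshape(-1,1))@E[:3,:3].T+E[:3,3]).reshape(H,W,3)
E
python3 - <<'E'
from h import *
np.set_printoptions(precision=3,suppress=True)
for n in('top','side'):
    p,d=snap(n,n+'0.png'); m=vision.camera_model(n); print(m)
s=robot.read_state();print(s)
a=cv2.imread('pics/top0.png');cv2.imwrite('pics/top0b.png',cv2.resize(a,(800,600),interpolation=cv2.INTER_CUBIC))
E
```

```text
pics
{'camera_matrix': array([[403.63 ,   0.   , 251.473],
       [  0.   , 403.63 , 193.14 ],
       [  0.   ,   0.   ,   1.   ]]), 'k1': -0.08323618251175534, 'extrinsics': array([[ 0.022, -0.984,  0.177,  0.346],
       [-1.   , -0.021,  0.01 ,  0.087],
       [-0.006, -0.177, -0.984,  1.418],
       [ 0.   ,  0.   ,  0.   ,  1.   ]])}
{'camera_matrix': array([[487.551,   0.   , 247.007],
       [  0.   , 487.551, 195.5  ],
       [  0.   ,   0.   ,   1.   ]]), 'k1': 0.04255768916810467, 'extrinsics': array([[-0.926, -0.252,  0.281,  0.2  ],
       [-0.378,  0.589, -0.714,  1.134],
       [ 0.015, -0.768, -0.641,  1.023],
       [ 0.   ,  0.   ,  0.   ,  1.   ]])}
{'t': 0.1, 'joints': array([ 1.026,  0.181,  1.608,  0.   ,  1.354, -0.206]), 'dq': array([ 0.   , -0.004, -0.001, -0.   , -0.   ,  0.001]), 'tau': array([  0.001, -44.588, -35.223,  -0.   ,   0.004,  -0.   ]), 'position': array([0.191, 0.542, 0.247]), 'tool_rot': array([-0.   ,  0.169,  0.986, -0.001]), 'ft_force': array([ 0.58 ,  0.356, -0.011]), 'moment': array([-0.039,  0.031,  0.005]), 'gripper_force': 0.0, 'grip_width': 1.0000067366868217}
```

View pics/top0b.png

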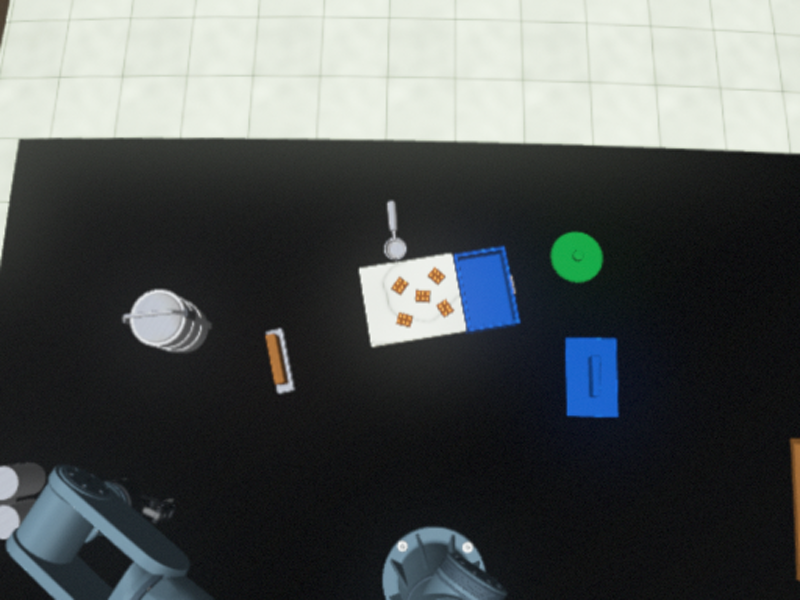

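View pics/side0.png

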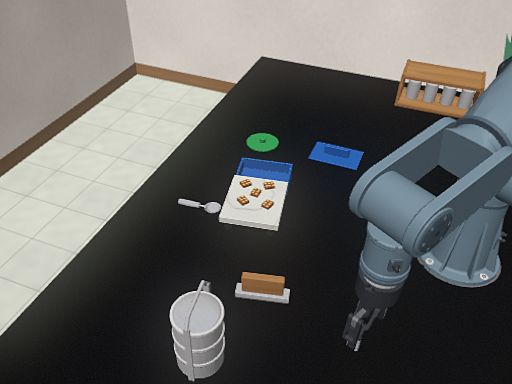

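The top view (800-wide) shows the board at about (415,300) with five tiles and the box to its right. The scraper is at (280,360), the lid at (592,377), the tiffin at (168,318), the spoon at (393,230) and the round lid at (577,257). The side view agrees. Next I measure.

```bash
cat >> h.py <<'E'
def rect(P):
    (c,s,a)=cv2.minAreaRect((P*1000).astype(np.float32)); 
    if s[0]<s[1]: s=s[::-1]; a+=90
    return np.round(c,1),np.round(s,1),round((a+90)%180-90,2)   # centre mm, size, yaw of long side (deg)
E
python3 - <<'E'
from h import *
np.set_printoptions(precision=3,suppress=True)
p=cv2.imread('pics/top0.png'); d=np.load('pics/top0_top.npy'); C=cloud('top',d)
hsv=cv2.cvtColor(p,cv2.COLOR_BGR2HSV)
def win(x0,y0,x1,y1):
    m=np.zeros(d.shape,bool); m[int(y0*.64):int(y1*.64),int(x0*.64):int(x1*.64)]=1; return m
z=C[...,2]
def rep(n,m,zz=None):
    m=m&(d>0)
    n_,l,st,_=cv2.connectedComponentsWithStats(m.astype(np.uint8)); m=l==1+np.argmax(st[1:,4])
    uv=np.argwhere(m)[:,::-1]; P=C[m]; print(n,len(P),'z',np.percentile(P[:,2],[5,50,95]),'depthxy',rect(P[:,:2]),'planexy',rect(atz('top',uv,zz)[:,:2]) if zz is not None else '')
sc=win(250,320,310,400); 
print('noise counter z',np.percentile(z[win(300,420,400,480)],[5,50,95]))
h,s,v=[hsv[...,i] for i in range(3)]
rep('scraper all',sc&(v>60),None)
rep('grip top',sc&(z>.064)&(s>80)&(v>60),.072)
rep('shoe',sc&(s<60)&(v>60),.016)
w=win(345,235,540,360)
rep('board',w&(z>.052)&(v>60),.06)
rep('box+board',w&(v>60),.05)
blue=(h>100)&(h<125)&(s>120)&(v>60)
rep('box rim',w&blue&(z>.036)&(z<.052),.046)
L=win(550,325,640,430)
rep('lid',L&(v>60),.006)
rep('bar',L&(z>.03),.04)
t=w&(s>90)&(h<30)&(v>40)
n_,l,st,c=cv2.connectedComponentsWithStats(t.astype(np.uint8))
for i in range(1,n_):
    if st[i,4]>30: print('piece',st[i,4],atz('top',[c[i]],.069))
rep('round',win(540,225,620,290)&(h>40)&(h<80)&(v>60),.006)
rep('tiffin',win(120,280,205,350)&(z>.15),.2)
E
```

```text
noise counter z [-0.005  0.     0.005]
scraper all 514 z [-0.     0.036  0.075] depthxy (array([461.2, 356.2]), array([147.1,  45.2]), 14.91) planexy 
grip top 215 z [0.067 0.072 0.076] depthxy (array([460.2, 352.7]), array([106.,  23.]), 14.13) planexy (array([460.3, 352.1]), array([106.6,  22.5]), 14.39)
shoe 233 z [-0.001  0.015  0.025] depthxy (array([462. , 353.3]), array([147.3,  42.3]), 13.02) planexy (array([460.5, 352.3]), array([145.1,  41.5]), 14.04)
board 3095 z [0.055 0.06  0.07 ] depthxy (array([597.1,  59.9]), array([210.7, 177.1]), -79.46) planexy (array([596.,  60.]), array([209.7, 177. ]), -79.33)
box+board 5350 z [0.001 0.057 0.067] depthxy (array([647.9,   2.5]), array([351.9, 256.3]), -79.47) planexy (array([637.9,   5.6]), array([340. , 246.1]), -80.37)
box rim 367 z [0.039 0.045 0.05 ] depthxy (array([ 628. , -105.7]), array([177.7, 117.8]), 10.54) planexy (array([ 627.2, -104.9]), array([177.5, 117.5]), 10.63)
lid 1773 z [-0.     0.006  0.039] depthxy (array([ 440.3, -348.3]), array([183.8, 124.6]), 0.3) planexy (array([ 439.6, -346.7]), array([182.3, 122.1]), -0.12)
bar 159 z [0.033 0.039 0.044] depthxy (array([ 440.4, -347.8]), array([90.3, 21. ]), -1.43) planexy (array([ 440.1, -346. ]), array([89.5, 20.9]), -1.62)
piece 60 [[0.65  0.009 0.069]]
piece 61 [[0.626 0.088 0.069]]
piece 63 [[0.604 0.038 0.069]]
piece 60 [[ 0.578 -0.011  0.069]]
piece 61 [[0.551 0.076 0.069]]
round 892 z [-0.     0.006  0.013] depthxy (array([ 717.2, -322.3]), array([123.7, 123.5]), -68.2) planexy (array([ 716.2, -320.3]), array([122.3, 119.5]), -88.72)
tiffin 1042 z [0.166 0.176 0.216] depthxy (array([528.5, 578.7]), array([113.5, 112.6]), -38.88) planexy (array([523. , 564.6]), array([113.9, 110.2]), 50.8)
```

```bash
cat >> h.py <<'E'
from scipy.spatial.transform import Rotation as R
def go(*T):
    """world targets (x,y,z mm, tool-y angle deg) -> shifts in the present tool axes"""
    s=robot.read_state(); q=s['tool_rot']; M=R.from_quat(np.r_[q[1:],q[0]]).as_matrix(); p=s['position']*1000
    ya=np.degrees(np.arctan2(M[1,1],M[0,1])); print('t',round(s['t'],2),'pos',p.round(1),'yaw',ya.round(2),'tilt',np.round(M[:2,2],4),'F',s['ft_force'].round(1),'w',round(s['grip_width']*85.4,1),'j',s['joints'].round(2))
    for t in T: print(np.r_[M.T@(np.array(t[:3])-p), np.radians(-(t[3]-ya))].round(3))
B0=np.array([596.5,60.]);A=np.radians(10.55)
def bd(x,y): return B0+[x*np.cos(A)-y*np.sin(A), x*np.sin(A)+y*np.cos(A)]
E
python3 -c "
from h import *
go((460.3,352.3,180,104.2),(460.3,352.3,46,104.2))"
```

```text
t 0.1 pos [190.8 541.9 247.5] yaw 70.59 tilt [-0.0008 -0.0014] F [ 0.6  0.4 -0. ] w 85.4 j [ 1.03  0.18  1.61  0.    1.35 -0.21]
[-317.203  -89.171   67.515   -0.587]
[-317.248  -88.96   201.514   -0.587]
```

Emit:
{"api": "send_rows", "payload": {
  "targets": [-317,-89,67,-0.587,-317,-89,67,-0.587,-317,-89,67,-0.587,-317,-89,67,-0.587,-317,-89,67,-0.587,-317,-89,67,-0.587,-317,-89,67,-0.587,-317,-89,67,-0.587,-317,-89,67,-0.587,-317,-89,67,-0.587],
  "hand": 60
}}

```text
t: 1.1
position: [0.4596, 0.3536, 0.1811]
tool_rot: [-0.0, -0.124, 0.992, 0.0]
ft_force: [0.1, -0.3, 0.1]
grip_width: 0.703
gripper_force: 0.0
```

```bash
python3 -c "
from h import *
p,d=snap('side','s1.png'); cv2.imwrite('pics/s1b.png',cv2.resize(p[150:340,170:420],None,fx=3,fy=3,interpolation=2))
go((460.3,352.3,46,104.2))"
```

```text
t 1.15 pos [459.4 354.  181.4] yaw 104.3 tilt [-0.0004  0.0003] F [-0.2 -0.5  0.4] w 59.9 j [ 0.45  0.26  1.66  0.    1.23 -1.37]
[-5.03000e-01 -1.89100e+00  1.35421e+02  2.00000e-03]
```

View pics/s1b.png

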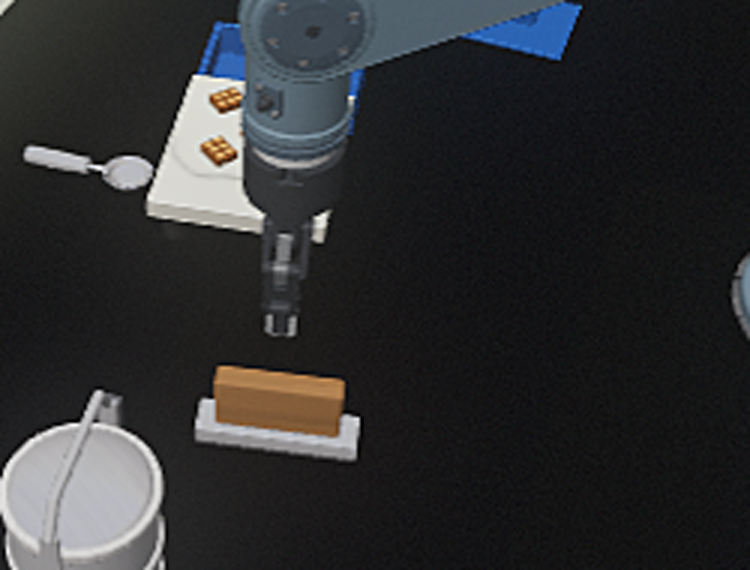

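The crop shows the fingers at (280,325) directly over the wooden grip at (280,385). I descend.

Emit:
{"api": "send_rows", "payload": {
  "targets": [0,-1,30,0,-0.5,-1.5,60,0,-0.5,-1.5,90,0,-0.5,-1.5,110,0,-0.5,-1.5,125,0,-0.5,-1.5,132,0,-0.5,-1.5,135,0,-0.5,-1.5,135,0]
}}

```text
t: 1.95
position: [0.4616, 0.3522, 0.0468]
tool_rot: [0.0, -0.124, 0.992, 0.0]
ft_force: [-0.6, 0.2, 0.5]
grip_width: 0.701
gripper_force: 0.0
```

Emit:
{"api": "send_rows", "payload": {
  "targets": [0,0,0,0,0,0,0,0,0,0,0,0,0,0,0,0,0,0,0,0,0,0,0,0,0,0,0,0,0,0,0,0],
  "hand": 10
}}

```text
t: 2.75
position: [0.4621, 0.3519, 0.0472]
tool_rot: [0.001, -0.124, 0.992, 0.0]
ft_force: [-0.7, -1.0, 5.8]
grip_width: 0.252
gripper_force: 59.8
```

```bash
python3 -c "
from h import *
x,y=bd(0,80);print(x,y)
go((460,352,66,104.2),(460,352,170,104.2),(x,y,170,100.55))"
```

```text
581.8525193784585 138.64764021534
t 2.75 pos [462.1 351.9  47.2] yaw 104.22 tilt [0.0014 0.0005] F [-0.7 -1.   5.8] w 21.5 j [ 0.45  0.45  1.72 -0.    0.97 -1.37]
[  1.964   0.622 -18.781   0.   ]
[   1.808    0.64  -122.781    0.   ]
[-6.39230e+01 -2.36102e+02 -1.22725e+02  6.40000e-02]
```

Emit:
{"api": "send_rows", "payload": {
  "targets": [0,0,-20,0,0,0,-60,0,0,0,-100,0,0,0,-123,0,-16,-59,-123,0.03,-28,-105,-123,0.064,-40,-150,-123,0.064,-52,-195,-123,0.064,-62,-230,-123,0.064,-65,-236,-123,0.064]
}}

```text
t: 3.75
position: [0.5839, 0.1346, 0.1687]
tool_rot: [-0.0, -0.09, 0.996, -0.001]
ft_force: [0.3, 0.6, -3.0]
grip_width: 0.248
gripper_force: 59.8
```

```bash
python3 -c "
from h import *
x,y=bd(0,80)
snap('top','t2.png');p,d=snap('side','s2.png'); cv2.imwrite('pics/s2b.png',cv2.resize(p[100:260,150:400],None,fx=3,fy=3,interpolation=2))
go((x,y,109,100.55))"
```

```text
t 3.85 pos [582.4 137.5 168.5] yaw 100.39 tilt [-0.0015  0.0002] F [-0.6 -0.1 -2.8] w 21.4 j [ 0.03  0.31  1.61  0.    1.22 -1.72]
[ 2.6100e-01  1.1700e+00  5.9462e+01 -3.0000e-03]
```

View pics/s2b.png

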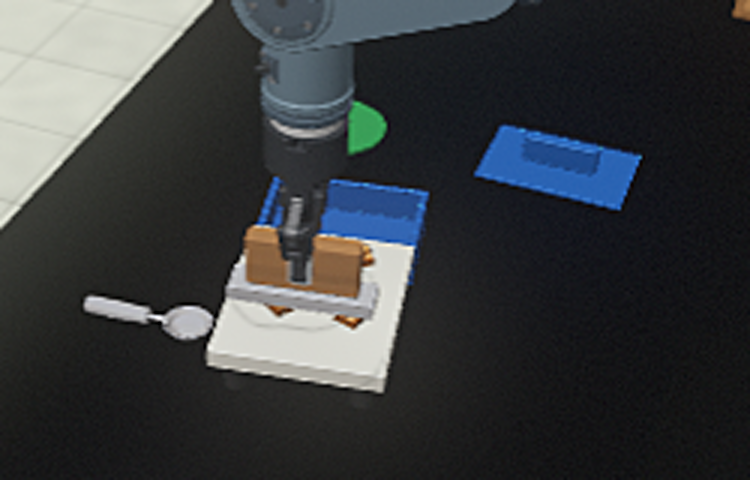

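The scraper is held upright over the board's near end (shoe at (300,295) in the crop), with the pieces ahead of it. I lower it to just off the marble.

Emit:
{"api": "send_rows", "payload": {
  "targets": [0,1,20,0,0,1,40,0,0,1,52,0,0,1,57,0,0,1,59,-0.003,0,1,60,-0.003,0,1,60.5,-0.003,0,1,60.5,-0.003]
}}

```text
t: 4.65
position: [0.5826, 0.1399, 0.1095]
tool_rot: [0.001, -0.093, 0.996, -0.0]
ft_force: [0.2, 0.9, -3.2]
grip_width: 0.248
gripper_force: 59.8
```

```bash
python3 -c "
from h import *
x,y=bd(0,-120); x2,y2=bd(0,80)
go((x2,y2,107.5,100.55),(x,y,107.5,100.55))"
```

```text
t 4.65 pos [582.6 139.9 109.5] yaw 100.73 tilt [0.0012 0.0001] F [ 0.2  0.9 -3.2] w 21.2 j [ 0.04  0.39  1.65  0.    1.1  -1.72]
[ 0.974 -1.132  2.008  0.003]
[ 1.58500e+00 -2.01132e+02  2.03900e+00  3.00000e-03]
```

Emit:
{"api": "send_rows", "payload": {
  "targets": [0,-6,1.5,0.003,0,-15,1.5,0.003,0,-25,1.5,0.003,0,-35,1.5,0.003,0,-45,1.5,0.003,0,-55,1.5,0.003,0,-65,1.5,0.003,0,-75,1.5,0.003,0,-85,1.5,0.003,0,-95,1.5,0.003]
}}

```text
t: 5.65
position: [0.6, 0.0458, 0.1073]
tool_rot: [0.0, -0.092, 0.996, 0.0]
ft_force: [-0.1, 1.0, -2.2]
grip_width: 0.25
gripper_force: 59.9
```

```bash
python3 -c "
from h import *
x,y=bd(0,-125)
p,d=snap('top','t3.png'); q,d=snap('side','s3.png')
a=cv2.resize(p[140:230,210:350],(700,450),interpolation=2)
cv2.imwrite('pics/t3b.png',a)
go((x,y,108,100.55))"
```

```text
t 5.75 pos [600.2  45.  107.3] yaw 100.48 tilt [ 0.0003 -0.0006] F [-0.3 -0.5 -2.6] w 21.8 j [-0.12  0.4   1.64 -0.    1.1  -1.88]
[ 7.93000e-01 -1.09588e+02 -5.92000e-01 -1.00000e-03]
```

View pics/t3b.png

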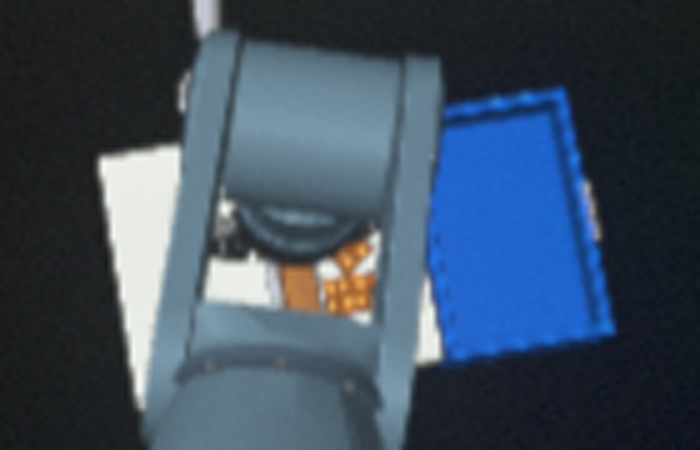

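Pieces at (350,290) lie flat ahead of the scraper at (300,285), and none are left behind. I keep pushing.

Emit:
{"api": "send_rows", "payload": {
  "targets": [0.5,-10,-0.5,0,0.5,-20,-0.5,0,0.5,-30,-0.5,0,0.5,-41,-0.5,0,0.5,-53,-0.5,0,0.5,-66,-0.5,0,0.5,-80,-0.5,0,0.5,-94,-0.5,0,0.5,-106,-0.5,0,0.5,-110,-0.5,0]
}}

```text
t: 6.75
position: [0.6198, -0.0635, 0.1078]
tool_rot: [0.0, -0.091, 0.996, -0.0]
ft_force: [-0.0, -0.0, -2.1]
grip_width: 0.25
gripper_force: 59.8
```

```bash
python3 -c "
from h import *
x,y=bd(0,-125)
p,d=snap('top','t4.png'); q,d=snap('side','s4.png')
a=np.hstack([cv2.resize(p[140:230,250:350],(400,360),interpolation=2),cv2.resize(q[140:230,200:300],(400,360),interpolation=2)])
cv2.imwrite('pics/t4b.png',a)
go((x,y,108,100.55))"
```

```text
t 6.85 pos [619.6 -62.5 107.8] yaw 100.49 tilt [0.0001 0.    ] F [-0.5 -0.4 -2.7] w 21.3 j [-0.29  0.44  1.58  0.    1.12 -2.04]
[ 0.285 -0.347 -0.226 -0.001]
```

View pics/t4b.png

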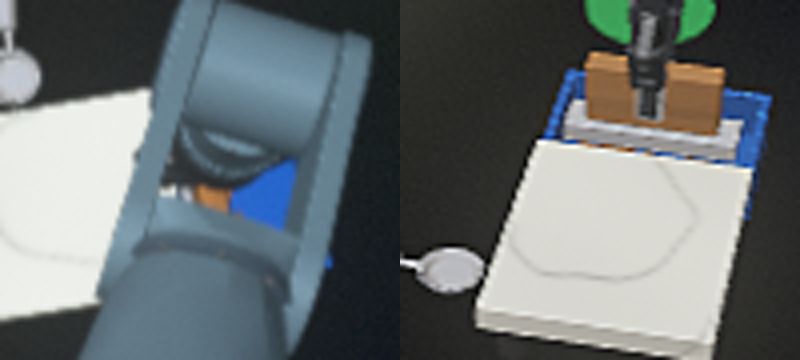

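The board is empty: all the tiles went over the edge, and the scraper is now above the box. I lift it and carry it back.

```bash
python3 -c "
from h import *
go((461,352,190,104.2))"
```

```text
t 6.85 pos [619.6 -62.5 107.8] yaw 100.49 tilt [0.0001 0.    ] F [-0.5 -0.4 -2.7] w 21.3 j [-0.29  0.44  1.58  0.    1.12 -2.04]
[ 8.04870e+01  4.36444e+02 -8.22170e+01 -6.50000e-02]
```

Emit:
{"api": "send_rows", "payload": {
  "targets": [0,0,-30,0,0,0,-65,0,0,0,-82,0,8,43,-82,0,16,85,-82,-0.03,24,128,-82,-0.065,32,171,-82,-0.065,40,214,-82,-0.065,47,257,-82,-0.065,55,300,-82,-0.065]
}}

```text
t: 7.85
position: [0.5092, 0.2253, 0.19]
tool_rot: [0.0, -0.125, 0.992, 0.0]
ft_force: [0.9, 0.9, -3.3]
grip_width: 0.253
gripper_force: 59.9
```

```bash
python3 -c "
from h import *
p,d=snap('top','t5.png'); q,d=snap('side','s5.png')
a=np.hstack([cv2.resize(p[140:230,250:350],(400,360),interpolation=2),cv2.resize(q[135:225,200:300],(400,360),interpolation=2)])
cv2.imwrite('pics/t5b.png',a)
go((461,352,190,104.2),(461,352,49,104.2))"
```

```text
t 7.95 pos [507.4 228.3 189.7] yaw 104.64 tilt [-0.0014  0.002 ] F [ 0.7 -0.7 -2.2] w 21.2 j [ 0.21  0.2   1.71  0.    1.23 -1.62]
[1.36750e+01 1.31432e+02 6.50000e-02 8.00000e-03]
[1.35530e+01 1.31106e+02 1.41065e+02 8.00000e-03]
```

View pics/t5b.png

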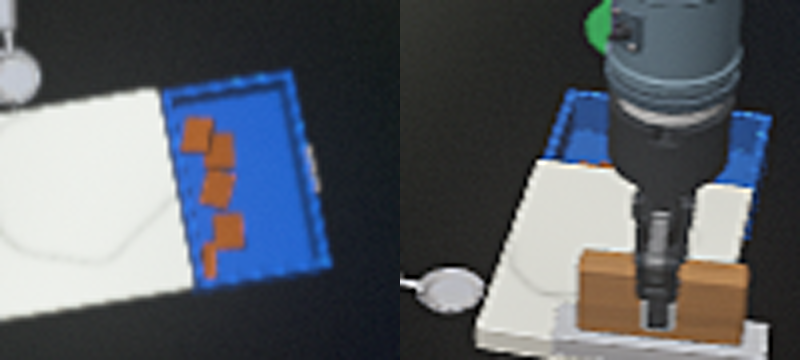

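All five tiles are in the box; one, at (208,260), stands on edge by the wall. I check its height and carry on.

```bash
python3 -c "
from h import *
p=cv2.imread('pics/t5.png'); C=cloud('top',np.load('pics/t5_top.npy')); h=cv2.cvtColor(p,cv2.COLOR_BGR2HSV)
m=np.zeros(p.shape[:2],bool); m[140:230,288:350]=1; m&=(h[...,0]<30)&(h[...,1]>90)&(h[...,2]>50)
n,l,st,c=cv2.connectedComponentsWithStats(m.astype('uint8'))
for i in range(1,n): print(st[i,4],c[i].round(),np.percentile(C[l==i][:,2],[10,50,90]).round(3),C[l==i].mean(0).round(3))
"
```

```text
157 [302. 179.] [0.012 0.017 0.026] [ 0.649 -0.077  0.027]
73 [305. 200.] [0.012 0.017 0.034] [ 0.578 -0.088  0.02 ]
```

Emit:
{"api": "send_rows", "payload": {
  "targets": [4,35,0,0,8,75,0,0.008,11,105,0,0.008,13,125,0,0.008,13.5,131,10,0.008,13.5,131,40,0.008,13.5,131,75,0.008,13.5,131,105,0.008,13.5,131,125,0.008,13.5,131,136,0.008]
}}

```text
t: 8.95
position: [0.4637, 0.3452, 0.0509]
tool_rot: [-0.002, -0.12, 0.993, -0.001]
ft_force: [-1.3, -0.9, -1.1]
grip_width: 0.248
gripper_force: 60.6
```

```bash
python3 -c "
from h import *
go((461,352,48,104.2))"
```

```text
t 8.95 pos [463.7 345.2  50.9] yaw 103.8 tilt [-0.0038 -0.0021] F [-1.3 -0.9 -1.1] w 21.2 j [ 0.43  0.44  1.72 -0.    0.99 -1.38]
[ 9.920e-01  7.227e+00  2.872e+00 -7.000e-03]
```

Emit:
{"api": "send_rows", "payload": {
  "targets": [0,0,0,0,0,0,0,0]
}}

```text
t: 9.15
position: [0.4658, 0.3467, 0.0544]
tool_rot: [0.0, -0.12, 0.993, 0.0]
ft_force: [0.6, 0.0, -2.1]
grip_width: 0.253
gripper_force: 60.6
```

```bash
python3 -c "
from h import *
go((461,352,48,104.2))"
```

```text
t 9.15 pos [465.8 346.7  54.4] yaw 103.8 tilt [0.0009 0.0003] F [ 0.6  0.  -2.1] w 21.6 j [ 0.44  0.44  1.72 -0.    0.99 -1.38]
[ 3.371  6.285  6.387 -0.007]
```

Settled about 7 mm above the counter; I lower it gently.

Emit:
{"api": "send_rows", "payload": {
  "targets": [0,0,3,0,0,0,5,0,0,0,6,0,0,0,7,0,0,0,7.5,0,0,0,7.5,0]
}}

```text
t: 9.75
position: [0.4653, 0.3469, 0.0473]
tool_rot: [0.0, -0.12, 0.993, 0.0]
ft_force: [-2.7, -2.4, 5.8]
grip_width: 0.249
gripper_force: 61.7
```

```bash
python3 -c "
from h import *
go((461,352,47,104.2))"
```

```text
t 9.75 pos [465.3 346.9  47.3] yaw 103.83 tilt [0.0004 0.0001] F [-2.7 -2.4  5.8] w 21.2 j [ 0.44  0.45  1.72 -0.    0.98 -1.38]
[ 2.951  5.959  0.258 -0.006]
```

Emit:
{"api": "send_rows", "payload": {
  "targets": [0,0,0,0,0,0,0,0,0,0,0,0,0,0,0,0,0,0,0,0,0,0,-20,0,0,0,-60,0,0,0,-105,0,0,0,-150,0,0,0,-163,0],
  "hand": 55
}}

```text
t: 10.75
position: [0.4676, 0.3481, 0.2153]
tool_rot: [0.004, -0.12, 0.993, 0.001]
ft_force: [1.1, -0.1, -0.2]
grip_width: 0.644
gripper_force: 0.0
```

```bash
python3 -c "
from h import *
snap('side','s6.png')
go((600,0,210,95),(440.2,-346.8,180,89))"
```

```text
t 10.8 pos [467.6 348.1 215.3] yaw 103.83 tilt [0.0085 0.004 ] F [1.4 1.  1.5] w 55.2 j [ 0.44  0.22  1.63 -0.    1.28 -1.38]
[-4.5251e+01 -3.6968e+02  5.0660e+00  1.5400e-01]
[ 1.93086e+02 -6.68274e+02  3.23290e+01  2.59000e-01]
```

Emit:
{"api": "send_rows", "payload": {
  "targets": [14,-47,3,0,28,-94,6,0.05,41,-141,8,0.1,55,-188,10,0.15,68,-235,12,0.2,82,-282,14,0.25,95,-329,16,0.25,109,-376,18,0.25,122,-423,20,0.25,136,-470,20,0.25]
}}

```text
t: 11.8
position: [0.4439, -0.1435, 0.1876]
tool_rot: [-0.001, 0.004, 1.0, 0.001]
ft_force: [0.2, 0.7, -0.8]
grip_width: 0.643
gripper_force: 0.0
```

```bash
python3 -c "
from h import *
go((440.2,-346.8,180,89.3))"
```

```text
t 11.8 pos [ 443.9 -143.5  187.6] yaw 89.48 tilt [-0.002   0.0015] F [ 0.2  0.7 -0.8] w 54.9 j [-0.57  0.    1.93  0.    1.21 -2.13]
[ 1.87600e+00 -2.03362e+02  7.27000e+00  3.00000e-03]
```

Emit:
{"api": "send_rows", "payload": {
  "targets": [0,-47,2,0,1,-94,3,0,1,-141,5,0,1.5,-180,7,0,2,-200,7,0.003,2,-203,7,0.003,2,-203,7,0.003]
}}

```text
t: 12.5
position: [0.4411, -0.3442, 0.1812]
tool_rot: [-0.001, 0.006, 1.0, 0.001]
ft_force: [0.0, 1.1, -0.4]
grip_width: 0.643
gripper_force: 0.0
```

```bash
python3 -c "
from h import *
p,d=snap('side','s7.png')
q=cv2.imread('pics/s6.png')
a=np.hstack([cv2.resize(q[250:320,220:310],(400,311),interpolation=2),cv2.resize(p[100:190,290:390],(400,311),interpolation=2)])
cv2.imwrite('pics/s7b.png',a)
go((440.2,-346.8,30,89.3))"
```

```text
t 12.55 pos [ 441.3 -343.5  181.4] yaw 89.35 tilt [-0.001   0.0019] F [0.4 0.7 0.4] w 55.0 j [-0.87  0.22  1.71  0.    1.22 -2.43]
[ 9.29000e-01 -3.57900e+00  1.51435e+02  1.00000e-03]
```

View pics/s7b.png

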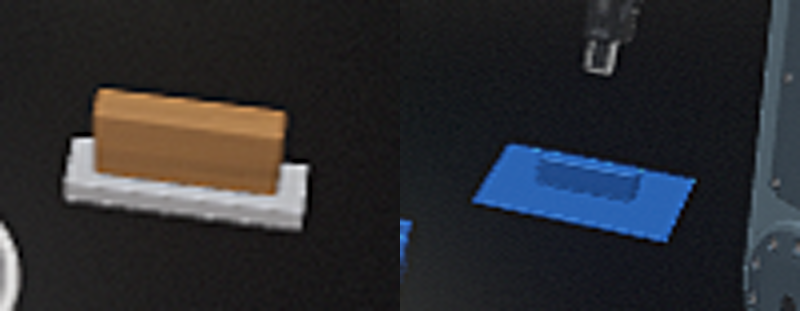

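The scraper stands upright on the counter (left). The gripper hangs centred over the lid's bar, at (600,60) and (590,178) (right). I descend and grip.

Emit:
{"api": "send_rows", "payload": {
  "targets": [1,-2,35,0,1,-3,75,0,1,-3,110,0,1,-3,132,0,1,-3,143,0,1,-3,148,0,1,-3,150,0,1,-3,150,0]
}}

```text
t: 13.35
position: [0.4412, -0.3484, 0.0334]
tool_rot: [0.001, 0.006, 1.0, -0.001]
ft_force: [-0.3, -0.2, -0.5]
grip_width: 0.644
gripper_force: 0.0
```

Emit:
{"api": "send_rows", "payload": {
  "targets": [0,0,0,0,0,0,0,0,0,0,0,0,0,0,0,0,0,0,0,0,0,0,0,0,0,0,0,0],
  "hand": 5
}}

```text
t: 14.05
position: [0.441, -0.3487, 0.0333]
tool_rot: [0.001, 0.006, 1.0, -0.001]
ft_force: [-1.4, 0.2, 5.9]
grip_width: 0.198
gripper_force: 60.7
```

Emit:
{"api": "send_rows", "payload": {
  "targets": [0,0,-15,0,0,0,-45,0,0,0,-85,0,0,0,-120,0,0,0,-130,0,0,0,-130,0,0,0,-130,0]
}}

```text
t: 14.75
position: [0.4398, -0.3473, 0.161]
tool_rot: [-0.001, 0.006, 1.0, 0.001]
ft_force: [-1.2, -0.7, -1.8]
grip_width: 0.194
gripper_force: 59.7
```

```bash
python3 - <<'E'
from h import *
p,d=snap('top','t8.png'); C=cloud('top',d); h=cv2.cvtColor(p,cv2.COLOR_BGR2HSV)
z=C[...,2]; m=(h[...,0]>100)&(h[...,0]<125)&(h[...,1]>120)&(h[...,2]>50)&(z>.08)&(C[...,1]<-.2)
P=C[m]; print(len(P),rect(P[:,:2]),np.median(P[:,2]))
# plane tilt
M=np.c_[P[:,:2]-P[:,:2].mean(0),np.ones(len(P))]; print(np.linalg.lstsq(M,P[:,2],rcond=None)[0])
x,y=bd(0,-168); print(x,y); go((x,y,160,99.9))
q,_=snap('side','s8.png')
cv2.imwrite('pics/s8b.png',np.hstack([cv2.resize(p[160:300,330:430],(400,560),interpolation=2),cv2.resize(q[40:180,290:390],(400,560),interpolation=2)]))
E
```

```text
793 (array([ 462.8, -324.8]), array([160.3, 130.2]), 89.07) 0.13392541514766942
[-0.14459723  0.336235    0.14500246]
627.2597093052373 -105.16004445221398
t 14.8 pos [ 439.5 -347.   160.3] yaw 89.32 tilt [-0.0023  0.0027] F [-0.2 -0.5 -1.4] w 17.1 j [-0.88  0.24  1.72 -0.    1.18 -2.44]
[-1.84876e+02  2.44031e+02  5.17000e-01 -1.85000e-01]
```

View pics/s8b.png

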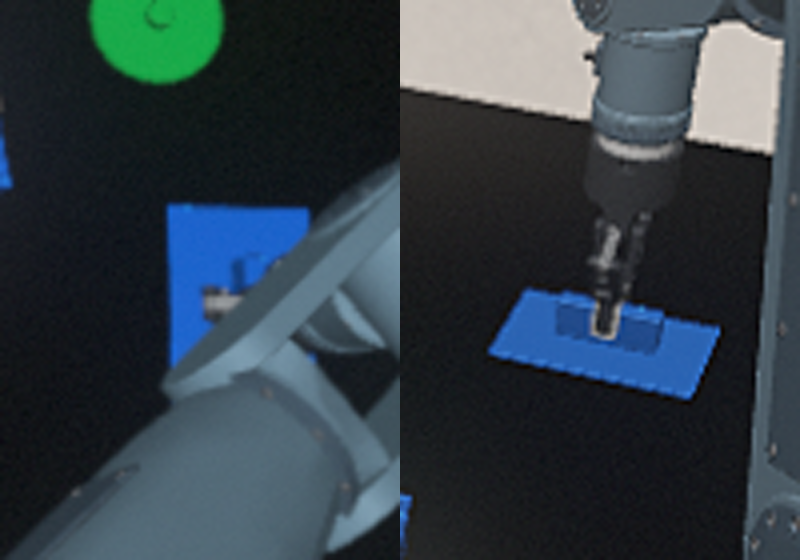

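The lid is held level in the jaws, at (605,340) in the right half. I carry it above the box.

Emit:
{"api": "send_rows", "payload": {
  "targets": [-20,27,0,-0.03,-46,61,0,-0.08,-72,96,0,-0.13,-98,130,0,-0.18,-124,164,0,-0.196,-150,198,0,-0.196,-172,227,0,-0.196,-183,242,0,-0.196,-185,244,0,-0.196,-185,244,0,-0.196]
}}

```text
t: 15.85
position: [0.6276, -0.1063, 0.1609]
tool_rot: [-0.001, -0.092, 0.996, 0.0]
ft_force: [0.3, -0.2, -1.2]
grip_width: 0.199
gripper_force: 59.7
```

```bash
python3 - <<'E'
from h import *
x,y=bd(0,-168); go((x,y,140,100.55),(x,y,79.5,100.55))
p,d=snap('top','t9.png'); q,d2=snap('side','s9.png')
cv2.imwrite('pics/s9b.png',np.hstack([cv2.resize(p[140:230,270:350],(400,450),interpolation=2),cv2.resize(q[110:210,210:298],(396,450),interpolation=2)]))
E
```

```text
t 15.85 pos [ 627.6 -106.3  160.9] yaw 100.59 tilt [-0.0023  0.0002] F [ 0.3 -0.2 -1.2] w 17.0 j [-0.35  0.4   1.51 -0.    1.23 -2.11]
[8.7000e-02 1.1890e+00 2.0934e+01 1.0000e-03]
[-4.8000e-02  1.1500e+00  8.1434e+01  1.0000e-03]
```

View pics/s9b.png

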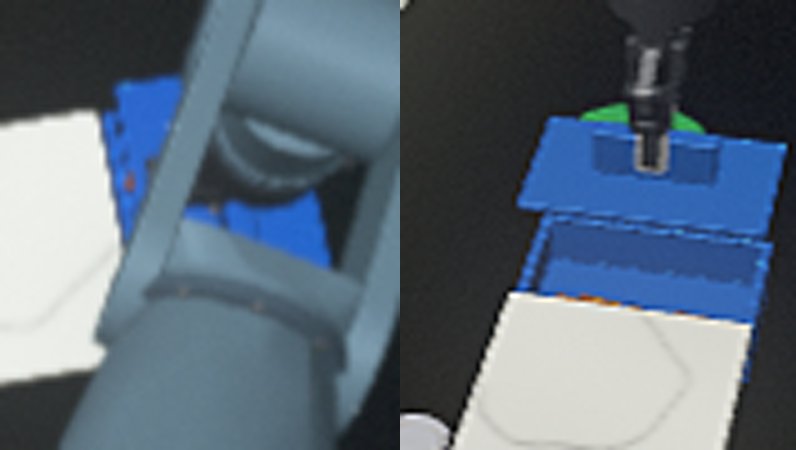

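The lid hovers level over the box; in the side half its corners are at (550,117), (786,145), (518,206) and (768,230). I turn those into a lid pose.

```bash
python3 - <<'E'
from h import *
f=lambda L:[((a-400)/4.5+210-.4,b/4.5+110-.4) for a,b in L]
P=atz('side',f([(550,117),(786,145),(768,231),(518,206)]),.1336)[:,:2]*1000
print(P.round(1),P.mean(0).round(1),rect(P/1000))
Q=atz('side',f([(545,215),(772,243)]),.046)*1000; print('box far corners',Q.round(1), 'expect',bd(88,-226),bd(-88,-226))
# top view visible left corner of lid
T=atz('top',[(270+116/5-.4,140+82/5-.4)],.1336)*1000; print('top lid corner',T.round(1),'expect at lid centre 627,-106:',bd(88,-111))
# masked fit in side image of lid by depth
d=np.load('pics/s9_side.npy');q=cv2.imread('pics/s9.png');C=cloud('side',d);h=cv2.cvtColor(q,cv2.COLOR_BGR2HSV)
m=(h[...,0]>100)&(h[...,0]<125)&(h[...,1]>100)&(h[...,2]>40)&(abs(C[...,2]-.1336)<.02); m[:130]=0;m[175:]=0;m[:,:225]=0;m[:,305:]=0
W=C[m];print(len(W),rect(W[:,:2]),np.median(W[:,2]))
uv=np.argwhere(m)[:,::-1];print(rect(atz('side',uv,.1336)[:,:2]))
M=np.c_[W[:,:2]-W[:,:2].mean(0),np.ones(len(W))]; print(np.linalg.lstsq(M,W[:,2],rcond=None)[0])
E
```

```text
[[ 720.7 -141.4]
 [ 548.3 -175.5]
 [ 526.8  -68.2]
 [ 697.5  -27.1]] [ 623.3 -103. ] (array([ 623. , -101.7]), array([175.7, 116.6]), 11.45)
box far corners [[ 722.8 -138.7   46. ]
 [ 551.4 -173.1   46. ]] expect [ 724.39153699 -146.06735492] [ 551.36672852 -178.29181229]
top lid corner [[703.7 -33.2 133.6]] expect at lid centre 627,-106: [703.3357836  -33.01137212]
971 (array([ 622.9, -104.2]), array([175.4, 124.8]), 10.32) 0.1323316872743805
(array([ 622. , -100.6]), array([175.2, 121.5]), 10.92)
[-0.00151291 -0.01018218  0.13319715]
```

Emit:
{"api": "send_rows", "payload": {
  "targets": [-1,1.2,15,0,-1,1.2,35,0,-1,1.2,55,0,-1,1.2,67,0,-1,1.2,74,0,-1,1.2,77,0,-1,1.2,78,0,-1,1.2,78,0]
}}

```text
t: 16.75
position: [0.6296, -0.1051, 0.085]
tool_rot: [0.001, -0.092, 0.996, -0.0]
ft_force: [-0.0, -0.3, -1.3]
grip_width: 0.195
gripper_force: 59.7
```

```bash
python3 - <<'E'
from h import *
x,y=bd(0,-168); go((x,y,79.3,100.55))
q,d2=snap('side','s10.png')
cv2.imwrite('pics/s10b.png',cv2.resize(q[125:235,210:310],(720,600)[:2] if 0 else (545,600),interpolation=2))
E
```

```text
t 16.75 pos [ 629.6 -105.1   85. ] yaw 100.55 tilt [ 0.0012 -0.0004] F [-0.  -0.3 -1.3] w 16.7 j [-0.35  0.5   1.55 -0.    1.09 -2.11]
[2.299 0.386 5.692 0.   ]
```

View pics/s10b.png

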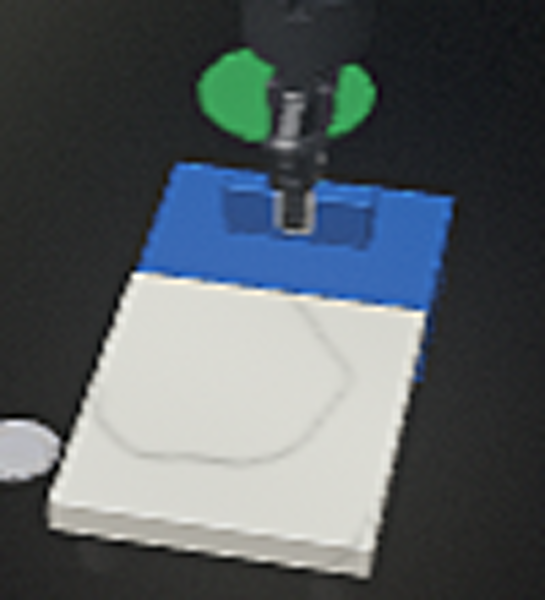

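The lid hangs just above the rim, looking square, maybe a couple of mm to the right. I measure it against the board in the same picture.

```bash
cat > rel.py <<'E'
from h import *
import sys
f,zl=sys.argv[1],float(sys.argv[2])
q=cv2.imread('pics/'+f); h=cv2.cvtColor(q,cv2.COLOR_BGR2HSV); H,S,V=[h[...,i].astype(int) for i in range(3)]
# subpixel edges along rows: left/right edges of board (white) and lid (blue) tops, back-projected at own height
up=cv2.resize(q,None,fx=4,fy=4,interpolation=cv2.INTER_CUBIC).astype(int)
def edges(rows,ch,thr,x0,x1,z,):
    L=[];Rr=[]
    for r in rows:
        v=up[int(r*4+1.5),int(x0*4):int(x1*4),ch]; k=np.where(v>thr)[0]
        L.append((x0+(k[0]-1.5)/4,r)); Rr.append((x0+(k[-1]-.5)/4,r))
    o=[]
    for E in(L,Rr):
        P=atz('side',E,z)[:,:2]*1000-B0; o.append(np.c_[P@[np.cos(A),np.sin(A)],P@[-np.sin(A),np.cos(A)]])
    return o
for n,rows,ch,thr,z in(('board',range(180,212,4),2,110,.06),('lid',range(160,174,2),0,100,zl)):
    l,r=edges(rows,ch,thr,212,312,z); print(n,'\nL',l.round(1).tolist(),'\nR',r.round(1).tolist())
    print('mid x',((np.median(l[:,0])+np.median(r[:,0]))/2).round(2),'width',np.median(l[:,0]-r[:,0]).round(1))
E
python3 rel.py s10.png .0577
```

```text
board 
L [[89.5, -70.0], [88.0, -49.3], [89.5, -28.3], [88.0, -8.4], [89.5, 11.8], [88.0, 30.9], [121.8, 57.6], [117.1, 75.2]] 
R [[-48.9, -101.2], [-88.7, -89.1], [-88.4, -68.3], [-88.1, -47.9], [-89.4, -28.3], [-89.1, -8.8], [-88.9, 10.4], [-88.6, 29.2]]
mid x 0.43 width 177.5
lid 
L [[88.5, -185.7], [87.7, -174.1], [88.5, -162.3], [87.7, -150.9], [88.5, -139.3], [87.8, -128.2], [87.0, -117.2]] 
R [[-70.2, -221.8], [-88.3, -214.1], [-89.8, -202.7], [-88.8, -190.9], [-89.5, -179.6], [-90.2, -168.5], [-89.2, -157.0]]
mid x -0.73 width 176.5
```

```bash
cat > far.py <<'E'
from h import *
import sys
q=cv2.imread('pics/'+sys.argv[1]); z=float(sys.argv[2]); up=cv2.resize(q,None,fx=4,fy=4,interpolation=2).astype(int)
def fe(cols,r0,r1,ch,thr,z,last=False):
    E=[]
    for c in cols:
        v=up[r0*4:r1*4,int(c*4+1.5)]; k=np.where((v[:,0]>100)&(v[:,1]<120)if ch==0 else v[:,2]>thr)[0]; E.append((c,r0+(k[0]-1.5)/4))
    P=atz('side',E,z)[:,:2]*1000-B0; return np.round(P@[-np.sin(A),np.cos(A)],1)
print('lid far y',fe([246,249,252,286,289],150,170,0,100,z)); print('board far y',fe(range(240,284,6),160,200,2,120,.06))
E
python3 far.py s10.png .0577; python3 -c "
from h import *
C=cloud('side',np.load('pics/s10_side.npy')); W=C[158:172,248:285]; print(W[...,2].mean(1).round(3))"
```

```text
lid far y [-221.4 -220.8 -220.2 -222.7 -220.7]
board far y [-101.  -102.7 -101.7 -100.8 -162.5 -100.3 -100.7 -102.4]
[0.06  0.103 0.081 0.08  0.077 0.074 0.071 0.069 0.066 0.061 0.058 0.057
 0.056 0.056]
```

Emit:
{"api": "send_rows", "payload": {
  "targets": [-1,-0.7,2,0,-1,-0.7,4,0,-1,-0.7,5,0,-1,-0.7,5.5,0,-1,-0.7,6,0,-1,-0.7,6,0]
}}

```text
t: 17.4
position: [0.6303, -0.1054, 0.0793]
tool_rot: [0.0, -0.092, 0.996, -0.0]
ft_force: [-4.5, 0.5, 6.3]
grip_width: 0.197
gripper_force: 60.7
```

Contact is at the expected height (79.3 mm, about 6 N). I release and retreat straight up.

Emit:
{"api": "send_rows", "payload": {
  "targets": [0,0,0,0,0,0,0,0,0,0,0,0,0,0,0,0,0,0,0,0,0,0,-20,0,0,0,-50,0,0,0,-90,0,0,0,-130,0,0,0,-150,0],
  "hand": 50
}}

```text
t: 18.4
position: [0.6318, -0.1059, 0.2328]
tool_rot: [0.003, -0.092, 0.996, -0.001]
ft_force: [0.9, 0.4, 0.4]
grip_width: 0.585
gripper_force: 0.0
```

Emit:
{"api": "send_rows", "payload": {
  "targets": [40,0,0,0,80,0,0,0,120,0,0,0,160,0,0,0,200,0,0,0,220,0,0,0,220,0,0,0]
}}

```text
t: 19.1
position: [0.4121, -0.1459, 0.2283]
tool_rot: [-0.0, -0.091, 0.996, -0.0]
ft_force: [1.1, -0.1, -0.2]
grip_width: 0.584
gripper_force: 0.0
```

```bash
python3 - <<'E'
from h import *
go(); p,d=snap('top','t11.png'); q,d2=snap('side','s11.png')
cv2.imwrite('pics/s11b.png',np.hstack([cv2.resize(p[120:260,160:350],(400,295),interpolation=2),cv2.resize(q[125:235,160:310],(400,295),interpolation=2)]))
C=cloud('top',d); h=cv2.cvtColor(p,cv2.COLOR_BGR2HSV)
m=(h[...,0]>100)&(h[...,0]<125)&(h[...,1]>120)&(h[...,2]>50)&(d>0); m[:150]=0;m[215:]=0;m[:,285:]&=1;m[:,:285]=0;m[:,340:]=0
uv=np.argwhere(m)[:,::-1]; print(m.sum(),rect(atz('top',uv,.052)[:,:2]),np.percentile(C[m][:,2],[5,50,95]),bd(0,-168))
E
python3 rel.py s11.png .052|grep -A4 lid; python3 far.py s11.png .052
```

```text
t 19.1 pos [ 412.1 -145.9  228.3] yaw 100.44 tilt [-0.0001 -0.0004] F [ 1.1 -0.1 -0.2] w 49.9 j [-0.61 -0.12  1.96 -0.    1.3  -2.37]
lid 
L [[88.5, -193.9], [89.3, -181.8], [88.5, -170.3], [89.4, -158.5], [88.6, -147.2], [87.8, -136.0], [88.6, -124.5]] 
R [[-33.7, -221.6], [-86.8, -221.8], [-89.2, -210.6], [-88.2, -198.7], [-88.9, -187.4], [-89.6, -176.1], [-88.6, -164.6]]
mid x -0.01 width 177.4
lid far y [-222.1 -221.5 -220.8 -220.6 -221.4]
board far y [-101.  -102.7 -101.7 -100.8  -99.9 -100.3 -100.7 -102.4]Traceback (most recent call last):
  File "<stdin>", line 5, in <module>
numpy._core._exceptions._UFuncOutputCastingError: Cannot cast ufunc 'bitwise_and' output from dtype('int64') to dtype('bool') with casting rule 'same_kind'
```

View pics/s11b.png

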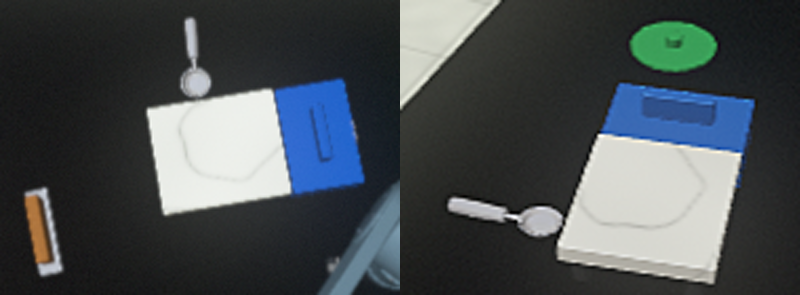

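The lid covers the box squarely, within about 1 mm. The scraper stands upright at left, the board is empty, and the spoon and round lid are where they were. I hand it in.

```bash
python3 -c "
from cell import robot
print(robot.finish_job())"
```

```text
the job is handed in; nothing more can be done
None
```

The job is handed in at about 19 s of the 67 s: all five pieces are in the lunchbox, the scraper stands upright on the counter again, the lid lies squarely on the box to within about 1 mm, and the tiffin, teaspoon and round lid were left untouched.

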